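# Pack up the second rest for a drawing board

## Robot

A 6-joint arm with a two-finger parallel gripper is mounted at the origin on the work surface. World frame = base frame: x ahead of the robot, y to its left, z up, the work surface at z = 0. Lengths are in mm, angles in rad, forces in N, time in s.
With the tool pointing down it reaches from about 275 to 750 mm from the base axis. Payload 10.2 kg.
Tool frame: the origin (TCP) lies between the finger pads; the fingertips stand 11 mm ahead of it and the grasp point (between the pads) lies 8 mm behind it (ctrl.tip_extent is the distance from the TCP to the fingertips, in mm); z points along the fingers, y is the direction in which the jaws open and shut (so a half turn about z gives the same grasp; the last joint's range is limited). The gripper opens to 85 mm and grips with 20 to 120 N. Pads are 22 mm wide; open, the fingers measure 114 mm over their backs; the gripper's body (76 mm by 85 mm) begins 54 mm behind the grasp point. The pads swing forward as they close: fully open they stand 13 mm farther back than shut.
Start: joints at [-1.508, 0.313, 1.498, -0, 1.331, -0.223], TCP at [147.998, -503.714, 242.294] pointing down, gripper open.
Joint ranges: [-2.94, 2.94], [-0.97, 2.17], [0.19, 2.56], [-1.23, 4.37], [0.02, 3.11], [-2.88, 2.88]. Speed limits (rad/s): [2.39, 2.39, 3.01, 3.14, 3.14, 3.14].

## Interface

Orientations are given as a unit quaternion [w, x, y, z].
In Python, from rig import ctrl gives the robot as it stands.
- The arm moves only by the tool apply_moves, never from a script. Its argument "commands" is a list of rows, each a list of 5 numbers: the finger opening in cm, from 0 to 8.54, then the shift along the tool's x, y, z in cm, then the turn about the tool's z in rad. In form: [[jaw, dx, dy, dz, roll], ...]. A call has 1 to 12 rows; each row shifts and turns the commanded pose from where the row before left it, along the tool's axes as they then stand; what a row does not reach is not made up. A row lasts 1/12 s, in which the tool goes at most 41.7 mm and 7.16 degrees, less where a joint would pass 70% of its speed; a pose out of reach is approached as far as the arm can. A call with a gripper value outside its range is refused whole. The fingers move at their own pace and stop on an object; "squeeze" is the grip in N (left out, the last holds). Time passes only in rows, so rows that do not move let the fingers close. It gives the time, the measured TCP pose, the force and the opening at its end, in the units of the state.
- ctrl.sense(): the state, without advancing time (a new reading comes with each control period).
- ctrl.capture(name): name is "scene" or "top"; returns the picture (480x640x3 uint8, red, green, blue); there is no depth.
- ctrl.camera_info(name): a dict with "fov_y" (degrees; the focal length in pixels is half the picture's height over the tangent of half this angle, whatever the lens; pixels are square), "cx", "cy" (the principal point, pixels), "dist_coeffs" ([k1, k2, p1, p2, k3] as OpenCV has them; the pictures are not rectified), "camera_from_world" (4x4, takes a point from world to camera coordinates). Camera axes: x right, y down, z forward; pixel columns grow to the right and rows downward; lengths in mm; the calibration is good to about 2 mm. A picture is of the moment at which its call begins. camera_info takes no time and is no camera call.
- ctrl.finish_job(): hands the job in, once; it reports no verdict.
The state is a dict: "time_s": time; "joints": joint angles; "dq": joint speeds; "tau": joint torques, N m; "eef_pos": TCP position; "ee_rot": TCP orientation; "force": force on the tool from outside, world axes, zero at the start; "wrist_torque": the same for the moment, N m; "grip_width": opening from 0.0 (shut) to 1.0 (fully open).
Only numpy, scipy, OpenCV 4.12 (cv2) and the standard library are available. Lean on these libraries where they do the work, as an engineer would, in place of code of your own. Each camera call takes 0.05 s, during which the arm holds its last target.

## Task

The drawing board has to lie level across two rests of equal height, but only one rest is there: the wooden block fixed on the plywood base. Choose the two loose plywood spacers that together come up flush with that block and stack them flat, in either order, on the marked empty seat beside it, each centred in the outline and square with it. Leave the remaining spacer where it lies.

Things in the scene. Friction and masses are not known exactly. Their poses are not given: they have to be found in the camera images.
- seat (a point): centre of the empty seat, on the upper face of a fixed plywood base (130 x 240 mm, 10 mm thick) lying on the table; a thin dark 86 x 51 mm rectangle is drawn round it. z up, x along the outline's long side. The fixed rest, a parallel wooden block 80 mm long (x), 45 mm wide (y), 55 mm high above the base's face, is centred 130 mm from here along +y.
- thin_spacer (a point): centre of the thin spacer, a loose rectangular block of plywood with dark ply lines round its edges, 80 mm long (its x), 45 mm wide (its y) and 15 mm thick (its z), the thinnest of the three; it lies flat on the steel table
- middle_spacer (a point): centre of the middle spacer, a loose rectangular block of plywood with dark ply lines round its edges, 80 mm long (its x), 45 mm wide (its y) and 25 mm thick (its z), the middle one of the three; it lies flat on the steel table
- thick_spacer (a point): centre of the thick spacer, a loose rectangular block of plywood with dark ply lines round its edges, 80 mm long (its x), 45 mm wide (its y) and 40 mm thick (its z), the thickest of the three; it lies flat on the steel table
Mind the look-alikes: they are no part of the job. What is shaped like the part that bears thick_spacer but pink is not meant.

How it is judged:
By the outcome, as a careful person would: the job done as asked, in the order asked, and still so for the second after the job is handed in, with the robot touching nothing.
It also fails if it takes over 59 s, if anything falls off the work surface, if the arm or the gripper's body presses on something with over 40 N, if the wrist force passes 120 N, or if a joint passes its speed limit or range.

## Working session

There is one attempt and no reset: what is moved stays moved. The work goes in short steps, Python scripts to look and compute and a tool call to move; the robot and the scene stay as the last step left them, time stands still between calls to the robot, and variables do not carry over. Pictures are saved under pics/ and viewed, and the job is handed in when it is done.

Besides the shell and the picture viewer there is one more tool, called by a JSON object that holds its "name" and its "arguments". apply_moves: Moves the arm, as the interface text tells. Its arguments: {"type":"object","properties":{"commands":{"type":"array"},"squeeze":{"type":"number"}},"required":["commands"]}

```bash
mkdir -p pics; ls
python3 - <<'E'
from rig import ctrl
import cv2
for n in("scene","top"):
    cv2.imwrite(f"pics/{n}0.png",ctrl.capture(n)[:,:,::-1]); print(ctrl.camera_info(n))
print(ctrl.sense())
E
```

```text
pics
{'fov_y': 57.151894118988395, 'cx': 318.074706363653, 'cy': 237.17286225253548, 'dist_coeffs': array([-0.0465748,  0.       ,  0.       ,  0.       ,  0.       ]), 'camera_from_world': array([[-6.65262011e-01,  7.46462318e-01,  1.48480181e-02,
         3.76970410e+02],
       [ 4.39902546e-01,  4.07963454e-01, -8.00032231e-01,
        -1.62424186e+02],
       [-6.03251363e-01, -5.25699370e-01, -5.99773262e-01,
         9.65262248e+02],
       [ 0.00000000e+00,  0.00000000e+00,  0.00000000e+00,
         1.00000000e+00]])}
{'fov_y': 54.239300352371146, 'cx': 317.2328323690003, 'cy': 247.63688264237445, 'dist_coeffs': array([-0.04105075,  0.        ,  0.        ,  0.        ,  0.        ]), 'camera_from_world': array([[ 2.25611453e-05, -9.99308193e-01, -3.71905113e-02,
        -3.70095420e+01],
       [-9.80890350e-01,  7.21372158e-03, -1.94427580e-01,
         5.15879196e+02],
       [ 1.94561355e-01,  3.64842001e-02, -9.80211601e-01,
         6.32304493e+02],
       [ 0.00000000e+00,  0.00000000e+00,  0.00000000e+00,
         1.00000000e+00]])}
{'time_s': 0.1, 'joints': array([-1.50839069e+00,  3.13401801e-01,  1.49835178e+00, -2.08966622e-05,
        1.33103221e+00, -2.23400771e-01]), 'dq': array([-1.05155971e-04,  1.98695275e-04, -4.18966427e-03, -2.23906856e-04,
       -5.04080847e-04,  3.84464314e-07]), 'tau': array([ 2.01713447e-03, -4.12907445e+01, -2.60142750e+01, -2.23624061e-04,
        3.05677160e-03, -1.24620843e-05]), 'eef_pos': array([ 147.98273555, -503.4805269 ,  241.79184876]), 'ee_rot': array([-5.95453419e-04,  9.89806171e-01,  1.42419757e-01,  3.78554216e-05]), 'force': array([-0.01082887,  0.43819884, -0.16817284]), 'wrist_torque': array([-0.01328231,  0.08223992, -0.01975712]), 'grip_width': 1.0012743952035439}
```

View pics/scene0.png

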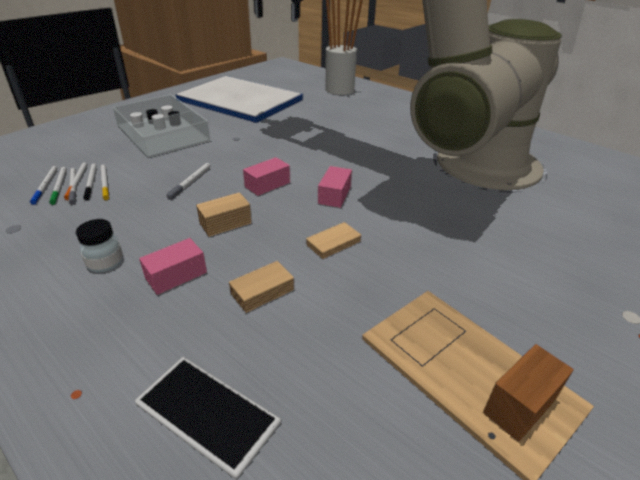

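View pics/top0.png

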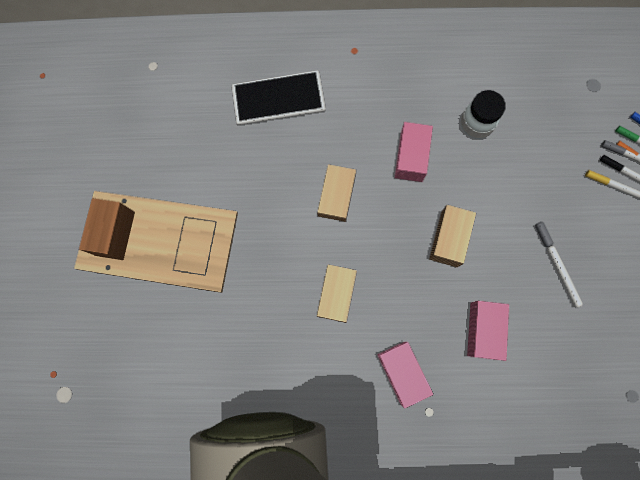

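The thin (15) and thick (40) spacers add up to 55. In the top view the thin one is at about (337,293), the thick one at (455,236), the middle one at (337,192) and the seat outline at (194,245). The scene view agrees: thin (333,240), thick (224,214), middle (262,285). Next I'll measure them.

```bash
cat > h.py <<'E'
import numpy as np, cv2
from rig import ctrl
def cam(n):
    i=ctrl.camera_info(n); f=240/np.tan(np.radians(i['fov_y']/2))
    return np.array([[f,0,i['cx']],[0,f,i['cy']],[0,0,1]]),i['dist_coeffs'],i['camera_from_world']
def onplane(n,px,z):
    K,d,T=cam(n); u=cv2.undistortPoints(np.array(px,float).reshape(-1,1,2),K,d).reshape(-1,2)
    R,t=T[:3,:3],T[:3,3]; c=-R.T@t; r=np.c_[u,np.ones(len(u))]@R
    return c+r*((z-c[2])/r[:,2])[:,None]
def proj(n,P):
    K,d,T=cam(n); return cv2.projectPoints(np.array(P,float).reshape(-1,1,3),cv2.Rodrigues(T[:3,:3])[0],T[:3,3],K,d)[0].reshape(-1,2)
def rect(P):
    (c,s,a)=cv2.minAreaRect(P[:,:2].astype(np.float32)); b=cv2.boxPoints((c,s,a))
    e=b[1]-b[0] if np.linalg.norm(b[1]-b[0])>np.linalg.norm(b[2]-b[1]) else b[2]-b[1]
    an=np.degrees(np.arctan2(e[1],e[0])); an=(an+90)%180-90
    return np.round(c,1),np.round(sorted(s),1),round(float(an),2)
def corners(P,o=0):pass
E
cat > m.py <<'E'
from h import *
import sys
im=cv2.imread("pics/top0.png"); hsv=cv2.cvtColor(im,cv2.COLOR_BGR2HSV)
m=cv2.inRange(hsv,(8,50,60),(30,255,255))
cs,_=cv2.findContours(m,cv2.RETR_EXTERNAL,cv2.CHAIN_APPROX_NONE)
for c in cs:
    if cv2.contourArea(c)<300: continue
    x,y=c.reshape(-1,2).mean(0); print('blob',x,y,cv2.contourArea(c))
# bright tops
v=hsv[:,:,2]
for nm,(x,y) in dict(thin=(337,293),thick=(457,232),mid=(338,190)).items():
    r=im[y-2:y+3,x-2:x+3].reshape(-1,3).mean(0); print(nm,r, hsv[y,x])
    print(hsv[y,x-30:x+30:3,2])
    print(hsv[y:y+45:3,x,2])
b=cv2.resize(im[180:330,150:490],None,fx=2.3,fy=2.3,interpolation=cv2.INTER_CUBIC);cv2.imwrite("pics/z.png",b)
E
python3 m.py
```

```text
blob 336.38607594936707 293.30379746835445 1539.0
blob 450.520202020202 238.11111111111111 1681.0
blob 156.82774049217002 240.9977628635347 11844.5
blob 335.7701149425287 195.09195402298852 1421.0
thin [137.72 181.8  196.8 ] [ 22  78 197]
[143 145 143 143 144 200 196 199 197 197 197 197 199 197 198 126 145 144
 144 145]
[197 199 197 197 197 197 199 197 198 129 147 148 147 147 146]
thick [133.72 176.6  195.6 ] [ 20  82 195]
[142 144 117  63  92 197 195 196 194 199 195 196 197 196 198 148 149 149
 149 147]
[195 196 198 197 198 197 196 195 196 198  72  78 147 147 143]
mid [128.   168.56 196.  ] [ 18  89 197]
[144 144 144 146 144 201 197 197 198 195 197 196 199 198 198 150 147 147
 148 147]
[197 195 194 198 196 199 195 195 198  73 113 152 143 150 148]
```

View pics/z.png

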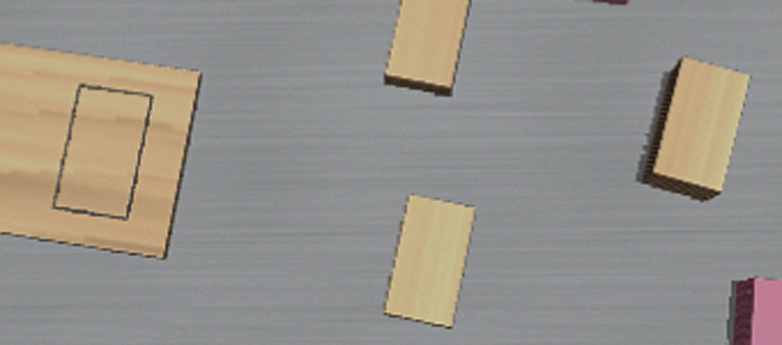

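The zoom shows clean bright top faces and a thin outline. I'll threshold the faces on brightness and fit rectangles on the known height planes.

```bash
cat > m2.py <<'E'
from h import *
im=cv2.imread("pics/top0.png"); S=4
big=cv2.resize(im,None,fx=S,fy=S,interpolation=cv2.INTER_LINEAR); hsv=cv2.cvtColor(big,cv2.COLOR_BGR2HSV)
m=cv2.inRange(hsv,(8,45,165),(32,255,255))
cs,_=cv2.findContours(m,cv2.RETR_LIST,cv2.CHAIN_APPROX_NONE)
def meas(c,z): 
    px=(c.reshape(-1,2)+.5)/S-.5
    return rect(onplane("top",px,z))
for nm,(x,y),z in (("thin",(337,293),15),("thick",(457,232),40),("mid",(338,190),25)):
    for c in cs:
        if cv2.contourArea(c)>5000 and cv2.pointPolygonTest(c,(x*S,y*S),False)>0: print(nm,meas(c,z))
g=cv2.cvtColor(big,cv2.COLOR_BGR2GRAY)
bh=cv2.morphologyEx(g,cv2.MORPH_BLACKHAT,np.ones((21,21)))
mk=(bh>25).astype(np.uint8)
mk[:, :166*S]=0; mk[:,222*S:]=0; mk[:210*S]=0; mk[281*S:]=0
n,l,st,ce=cv2.connectedComponentsWithStats(mk)
k=1+np.argmax(st[1:,4]); print(st[k])
cc,_=cv2.findContours((l==k).astype(np.uint8),cv2.RETR_CCOMP,cv2.CHAIN_APPROX_NONE)
for c in cc:
    if cv2.contourArea(c)>5000: print('outline',meas(c,10))
# top view base edge, block top
s=ctrl.sense(); print(s['eef_pos'])
# check scene view: project thin/thick/seat estimate
E
python3 m2.py
```

```text
thin (array([453.9, -66.5]), array([44.9, 79.8]), -11.91)
thick (array([ 538.1, -242.1]), array([44.5, 79.7]), -16.74)
mid (array([611. , -67.8]), array([44.7, 79.7]), -12.2)
[ 690  864  179  241 5467]
outline (array([528.8, 155. ]), array([56.6, 90.6]), -8.8)
outline (array([528.9, 155.1]), array([50.1, 84.8]), -9.06)
[ 147.98273555 -503.4805269   241.79184876]
```

```bash
cat > m3.py <<'E'
from h import *
im=cv2.imread("pics/scene0.png")
def box(c,a,l,w,z):
    a=np.radians(a);u=np.array([np.cos(a),np.sin(a)]);v=np.array([-u[1],u[0]])
    return [np.r_[np.array(c)+i*l/2*u+j*w/2*v,z] for i,j in((-1,-1),(1,-1),(1,1),(-1,1))]
for c,a,l,w,z in (((453.9,-66.5),-11.9,80,45,15),((538.1,-242.1),-16.74,80,45,40),((528.85,155.05),-8.95,86,51,10)):
    p=proj("scene",box(c,a,l,w,z)); cv2.polylines(im,[np.round(p*16).astype(np.int32)],True,(255,0,255),1,cv2.LINE_AA,4)
    print(p.round(1).tolist())
cv2.imwrite("pics/ov.png",cv2.resize(im[180:380,180:480],None,fx=2.6,fy=2.6,interpolation=cv2.INTER_CUBIC))
E
python3 m3.py
# base edge angle in top view
python3 - <<'E'
from h import *
im=cv2.imread("pics/top0.png");hsv=cv2.cvtColor(im,cv2.COLOR_BGR2HSV)
m=cv2.inRange(hsv,(8,45,130),(32,255,255))
e=[]
for x in range(140,225):
    col=np.where(m[185:300,x])[0]; e.append((x,185+col[0]-.5,185+col[-1]+.5))
e=np.array(e)
for k in(1,):
    P=onplane("top",e[:,[0,k]],10)[:,:2]; v=cv2.fitLine(P.astype(np.float32),cv2.DIST_HUBER,0,.01,.01).ravel(); print(np.degrees(np.arctan2(v[1],v[0])),v)
    print((np.array([528.85,155.05])-v[2:])@np.array([-v[1],v[0]]))
E
```

```text
[[344.1, 221.5], [305.7, 237.8], [322.4, 252.0], [361.4, 234.3]]
[[239.4, 191.7], [195.7, 204.1], [204.9, 217.0], [250.1, 203.5]]
[[434.4, 308.9], [390.9, 340.0], [422.2, 366.1], [465.4, 331.2]]
81.11928 [1.5437791e-01 9.8801190e-01 5.9828040e+02 1.7890105e+02]
64.91598205832477
```

View pics/ov.png

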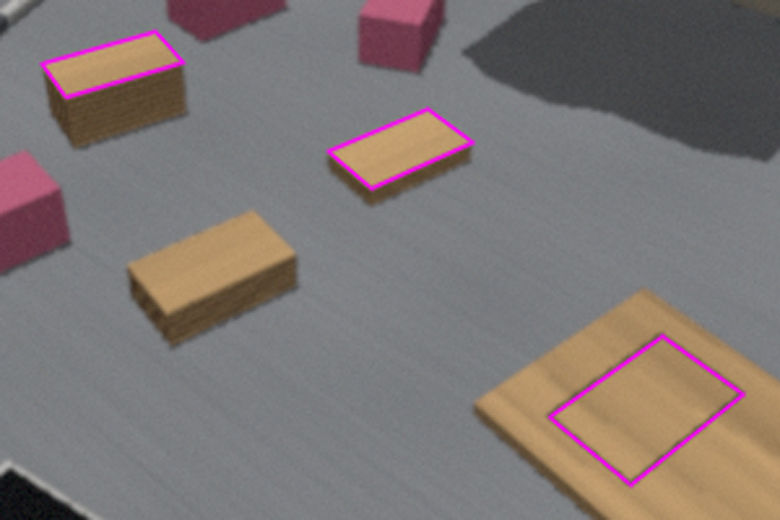

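The projected rectangles fall on the real edges in the second view, so the poses are good: thin (453.9,-66.5, -11.9°), thick (538.1,-242.1, -16.7°), seat (528.9,155.05, -8.9°). Next is a helper for the move deltas.

```bash
cat > d.py <<'E'
import sys
from h import *
from scipy.spatial.transform import Rotation as Ro
x,y,z,a=map(float,sys.argv[1:5]); s=ctrl.sense()
q=s['ee_rot']; R=Ro.from_quat([q[1],q[2],q[3],q[0]]).as_matrix()
cur=np.arctan2(R[1,0],R[0,0]); roll=cur-np.radians(a); roll=(roll+np.pi/2)%np.pi-np.pi/2
ca=cur-roll; Rt=np.array([[np.cos(ca),np.sin(ca),0],[np.sin(ca),-np.cos(ca),0],[0,0,-1]])
d=np.array([x,y,z])-s['eef_pos']
print('t',s['time_s'],'pos',s['eef_pos'].round(1),'ang',np.degrees(cur).round(2),'tilt',np.degrees(np.arccos(-R[2,2])).round(2),'grip',round(s['grip_width']*85.4,1),'F',s['force'].round(1),'tip',ctrl.tip_extent)
print('roll',roll.round(4),'d now-frame cm',(R.T@d/10).round(3),'d after roll',(Rt.T@d/10).round(3),'j',s['joints'].round(2))
E
python3 d.py 453.9 -66.5 100 -11.9
```

```text
t 0.1 pos [ 148.  -503.5  241.8] ang 16.38 tilt 0.07 grip 85.5 F [-0.   0.4 -0.2] tip 11.0
roll 0.4935 d now-frame cm [ 41.667 -33.284  14.228] d after roll [ 20.924 -49.067  14.179] j [-1.51  0.31  1.5  -0.    1.33 -0.22]
```

{"name": "apply_moves", "arguments": {"commands": [[7, 0, 0, 0, 0.0987], [7, 0, 0, 0, 0.0987], [7, 0, 0, 0, 0.0987], [7, 0, 0, 0, 0.0987], [7, 0, 0, 0, 0.0987], [7, 1, -2.3, 0, 0], [7, 1, -2.3, 0, 0], [7, 1, -2.3, 0, 0], [7, 1, -2.3, 0, 0], [7, 1, -2.3, 0, 0], [7, 1, -2.3, 0, 0], [7, 1, -2.3, 0, 0]], "squeeze": 40}}

```text
time_s: 1.1
eef_pos: [250.2, -359.4, 242.1]
ee_rot: [-0.0, 0.995, -0.104, -0.0]
force: [1.0, -0.8, -0.7]
grip_width: 0.819
```

```bash
python3 d.py 453.9 -66.5 100 -11.9
```

```text
t 1.1 pos [ 250.2 -359.4  242.1] ang -11.91 tilt 0.03 grip 69.9 F [ 1.  -0.8 -0.7] tip 11.0
roll -0.0001 d now-frame cm [ 13.895 -32.855  14.219] d after roll [ 13.895 -32.86   14.207] j [-1.23  0.12  1.74  0.    1.28  0.55]
```

{"name": "apply_moves", "arguments": {"commands": [[7, 1.2, -2.8, 0.5, 0], [7, 1.2, -2.8, 0.5, 0], [7, 1.2, -2.8, 0.5, 0], [7, 1.2, -2.8, 0.5, 0], [7, 1.2, -2.8, 0.5, 0], [7, 1.2, -2.8, 0.5, 0], [7, 1.2, -2.8, 0.5, 0], [7, 1.2, -2.8, 0.5, 0], [7, 1.2, -2.8, 0.5, 0], [7, 1.2, -2.8, 0.5, 0], [7, 0, 0, 0, 0], [7, 0, 0, 0, 0]]}}

```text
time_s: 2.1
eef_pos: [425.0, -110.3, 191.9]
ee_rot: [-0.0, 0.995, -0.102, -0.001]
force: [-1.1, 0.4, -0.5]
grip_width: 0.819
```

```bash
python3 d.py 453.9 -66.5 50 -11.9
```

```text
t 2.1 pos [ 425.  -110.3  191.9] ang -11.73 tilt 0.06 grip 69.9 F [-1.1  0.4 -0.5] tip 11.0
roll 0.0029 d now-frame cm [ 1.953 -4.874 14.184] d after roll [ 1.923 -4.883 14.185] j [-0.52  0.18  1.81 -0.    1.15  1.25]
```

{"name": "apply_moves", "arguments": {"commands": [[7, 0.96, -2.44, 1.5, 0], [7, 0.96, -2.44, 1.5, 0], [7, 0, 0, 2, 0], [7, 0, 0, 2, 0], [7, 0, 0, 2, 0], [7, 0, 0, 2, 0], [7, 0, 0, 2, 0], [7, 0, 0, 1.2, 0], [7, 0, 0, 0, 0], [7, 0, 0, 0, 0], [7, 0, 0, 0, 0], [7, 0, 0, 0, 0]]}}

```text
time_s: 3.1
eef_pos: [454.2, -68.1, 51.3]
ee_rot: [0.0, 0.995, -0.104, 0.001]
force: [0.1, 0.6, 0.9]
grip_width: 0.821
```

```bash
python3 d.py 453.9 -66.5 14 -11.9
```

```text
t 3.1 pos [454.2 -68.1  51.3] ang -11.92 tilt 0.11 grip 70.1 F [0.1 0.6 0.9] tip 11.0
roll -0.0004 d now-frame cm [-0.066 -0.152  3.728] d after roll [-0.059 -0.151  3.728] j [-0.4   0.43  1.9  -0.    0.8   1.37]
```

{"name": "apply_moves", "arguments": {"commands": [[7, -0.06, -0.15, 1, 0], [7, 0, 0, 1, 0], [7, 0, 0, 1, 0], [7, 0, 0, 0.7, 0], [7, 0, 0, 0, 0], [7, 0, 0, 0, 0], [7, 0, 0, 0, 0]]}}

```text
time_s: 3.68
eef_pos: [453.6, -66.1, 13.5]
ee_rot: [0.0, 0.995, -0.104, 0.0]
force: [0.3, 0.1, 0.8]
grip_width: 0.819
```

```bash
python3 d.py 453.9 -66.5 14 -11.9
python3 - <<'E'
from rig import ctrl
import cv2
cv2.imwrite("pics/s1.png",cv2.resize(ctrl.capture("scene")[120:360,160:480,::-1],None,fx=2.4,fy=2.4))
E
```

```text
t 3.6833 pos [453.6 -66.1  13.5] ang -11.9 tilt 0.02 grip 70.0 F [0.3 0.1 0.8] tip 11.0
roll 0.0 d now-frame cm [ 0.035  0.034 -0.048] d after roll [ 0.035  0.034 -0.048] j [-0.4   0.51  1.92  0.    0.71  1.38]
```

View pics/s1.png

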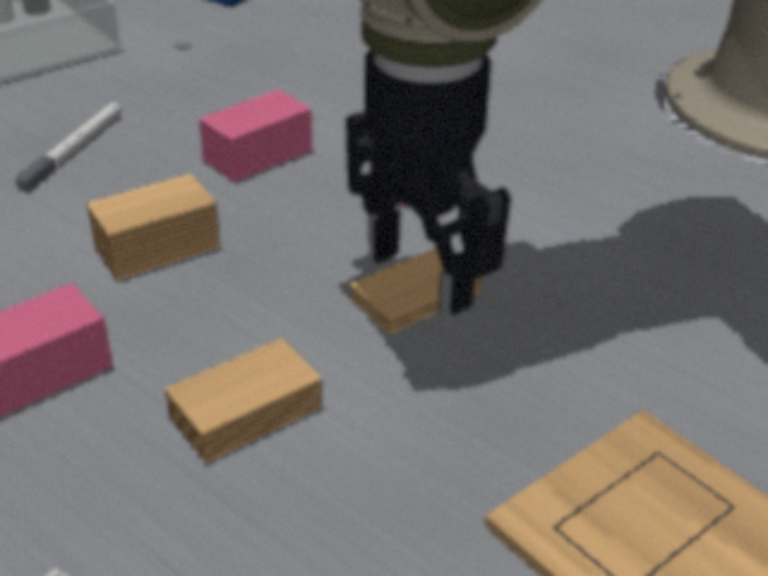

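The gripper straddles the thin spacer, with the pads either side around (380,240) and (465,290) in the crop, and nothing is touched. I'll close it.

{"name": "apply_moves", "arguments": {"commands": [[5, 0, 0, 0, 0], [4.7, 0, 0, 0, 0], [4.5, 0, 0, 0, 0], [4.2, 0, 0, 0, 0], [4, 0, 0, 0, 0], [3.8, 0, 0, 0, 0], [3.5, 0, 0, 0, 0], [3.5, 0, 0, 0, 0], [3.5, 0, 0, 0, 0], [3.5, 0, 0, 0, 0]], "squeeze": 40}}

```text
time_s: 4.57
eef_pos: [453.6, -66.1, 13.8]
ee_rot: [0.0, 0.995, -0.104, 0.0]
force: [-1.6, 0.6, 5.9]
grip_width: 0.516
```

```bash
python3 d.py 453.9 -66.5 14 -11.9
python3 - <<'E'
from rig import ctrl
import cv2
cv2.imwrite("pics/s2.png",cv2.resize(ctrl.capture("scene")[180:300,250:420,::-1],None,fx=4,fy=4))
E
```

```text
t 4.5667 pos [453.6 -66.1  13.8] ang -11.9 tilt 0.03 grip 44.1 F [-1.6  0.6  5.9] tip 11.0
roll 0.0001 d now-frame cm [ 0.04   0.035 -0.021] d after roll [ 0.04   0.035 -0.021] j [-0.4   0.51  1.92 -0.    0.71  1.38]
```

View pics/s2.png

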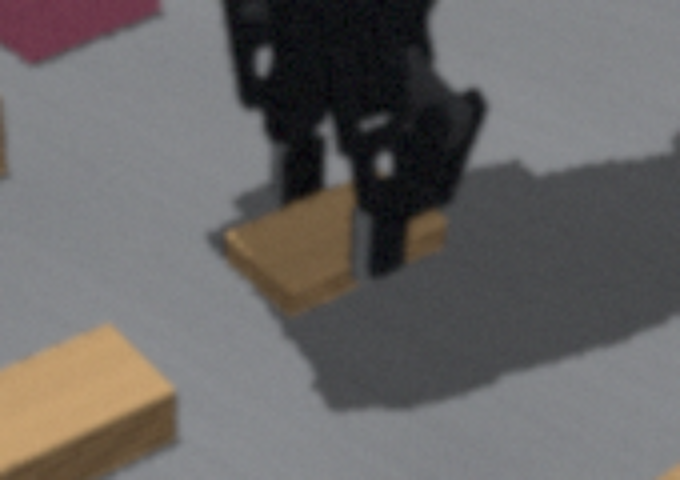

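{"name": "apply_moves", "arguments": {"commands": [[3.5, 0, 0, -0.5, 0], [3.5, 0, 0, -1, 0], [3.5, 0, 0, -1.5, 0], [3.5, 0, 0, -2, 0], [3.5, 0, 0, -2, 0], [3.5, 0, 0, -1, -0.05], [3.5, 0, 0, 0, 0], [3.5, 0, 0, 0, 0]]}}

```text
time_s: 5.28
eef_pos: [453.5, -66.0, 93.8]
ee_rot: [0.0, 0.997, -0.079, 0.001]
force: [-0.5, 1.1, -1.0]
grip_width: 0.512
```

```bash
python3 d.py 528.5 155.1 60 -8.9
```

```text
t 5.2833 pos [453.5 -66.   93.8] ang -9.1 tilt 0.07 grip 43.8 F [-0.5  1.1 -1. ] tip 11.0
roll -0.0036 d now-frame cm [  3.9   -23.022   3.379] d after roll [  3.986 -23.007   3.38 ] j [-0.4   0.36  1.88  0.    0.91  1.33]
```

{"name": "apply_moves", "arguments": {"commands": [[3.5, 0.2, -1.15, 0, 0], [3.5, 0.4, -2.3, 0, 0], [3.5, 0.4, -2.3, 0, 0], [3.5, 0.4, -2.3, 0, 0], [3.5, 0.4, -2.3, 0, 0], [3.5, 0.4, -2.3, 0, 0], [3.5, 0.4, -2.3, 0, 0], [3.5, 0.4, -2.3, 0, 0], [3.5, 0.4, -2.3, 0, 0], [3.5, 0.4, -2.3, 0, 0], [3.5, 0.2, -1.15, 0, 0], [3.5, 0, 0, 0, 0]]}}

```text
time_s: 6.28
eef_pos: [528.9, 156.4, 92.4]
ee_rot: [-0.0, 0.997, -0.078, -0.001]
force: [0.4, -0.0, -0.8]
grip_width: 0.514
```

{"name": "apply_moves", "arguments": {"commands": [[3.5, 0, 0, 0, 0], [3.5, 0, 0, 0, 0], [3.5, 0, 0, 0, 0], [3.5, 0, 0, 0, 0]]}}

```text
time_s: 6.62
eef_pos: [529.0, 154.0, 93.3]
ee_rot: [0.0, 0.997, -0.079, -0.0]
force: [0.2, 0.3, -0.6]
grip_width: 0.513
```

```bash
python3 d.py 528.5 155.1 26 -8.9;  python3 - <<'E'
from rig import ctrl
import cv2
cv2.imwrite("pics/s3.png",cv2.resize(ctrl.capture("scene")[200:440,300:620,::-1],None,fx=2.4,fy=2.4))
cv2.imwrite("pics/t3.png",cv2.resize(ctrl.capture("top")[150:350,50:350,::-1],None,fx=2.4,fy=2.4))
E
```

```text
t 6.6167 pos [529.  154.   93.3] ang -9.11 tilt 0.01 grip 43.8 F [ 0.2  0.3 -0.6] tip 11.0
roll -0.0037 d now-frame cm [-0.061 -0.103  6.732] d after roll [-0.062 -0.102  6.732] j [ 0.07  0.53  1.6  -0.    1.02  1.8 ]
```

View pics/s3.png

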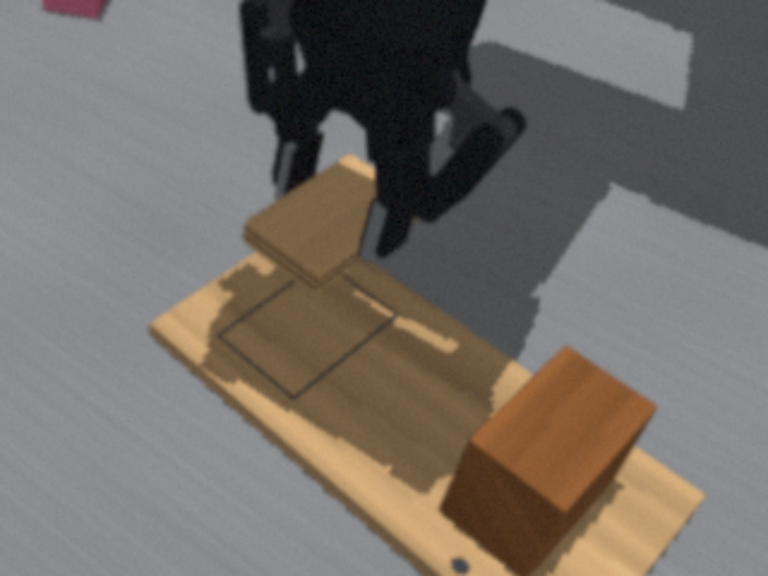

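View pics/t3.png

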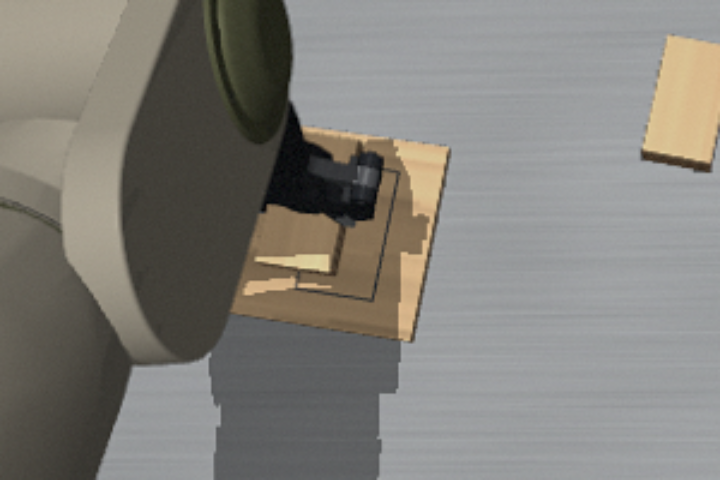

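The spacer is held level and square over the outline. I'll apply the small corrections and lower to a few mm above the base, then re-measure.

{"name": "apply_moves", "arguments": {"commands": [[3.5, -0.06, -0.1, 0.8, -0.0037], [3.5, 0, 0, 1, 0], [3.5, 0, 0, 1, 0], [3.5, 0, 0, 1, 0], [3.5, 0, 0, 1, 0], [3.5, 0, 0, 1, 0], [3.5, 0, 0, 0.5, 0], [3.5, 0, 0, 0, 0], [3.5, 0, 0, 0, 0], [3.5, 0, 0, 0, 0], [3.5, 0, 0, 0, 0]]}}

```text
time_s: 7.63
eef_pos: [528.9, 156.0, 30.8]
ee_rot: [-0.0, 0.997, -0.077, 0.001]
force: [0.3, -1.2, -1.7]
grip_width: 0.51
```

```bash
python3 d.py 528.5 155.1 24 -8.9;  python3 - <<'E'
from rig import ctrl
import cv2
im=ctrl.capture("scene")[:,:,::-1];cv2.imwrite("pics/scene4.png",im)
cv2.imwrite("pics/s4.png",cv2.resize(im[260:400,350:510],None,fx=4.2,fy=4.2))
E
```

```text
t 7.6333 pos [528.9 156.   30.8] ang -8.82 tilt 0.06 grip 43.6 F [ 0.3 -1.2 -1.7] tip 11.0
roll 0.0013 d now-frame cm [-0.031  0.095  0.682] d after roll [-0.03   0.095  0.682] j [0.07 0.62 1.63 0.   0.88 1.8 ]
```

View pics/s4.png

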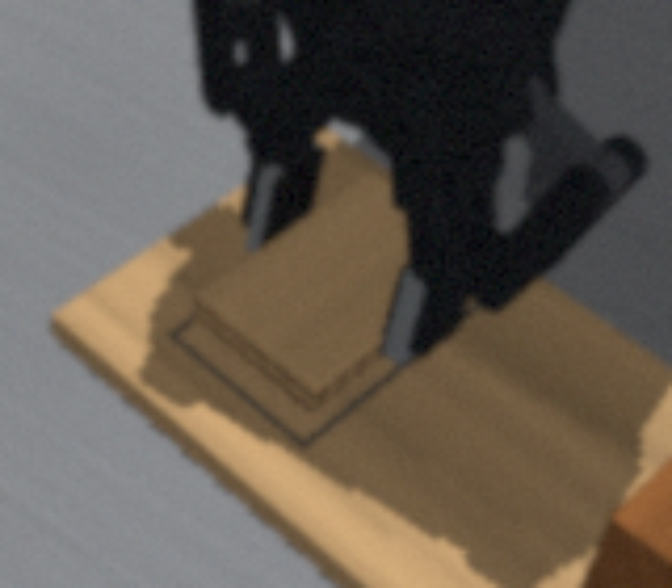

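{"name": "apply_moves", "arguments": {"commands": [[3.5, 0, 0, 0.3, 0], [3.5, 0, 0, 0, 0], [3.5, 0, 0, 0, 0], [3.5, 0, 0, 0, 0], [3.5, 0, 0, 0, 0], [3.5, 0, 0, 0, 0]]}}

```text
time_s: 8.18
eef_pos: [528.7, 156.0, 27.4]
ee_rot: [-0.0, 0.997, -0.077, 0.0]
force: [-0.4, 0.4, -0.8]
grip_width: 0.51
```

```bash
python3 d.py 528.5 155.1 24 -8.9
```

```text
t 8.1833 pos [528.7 156.   27.4] ang -8.82 tilt 0.01 grip 43.6 F [-0.4  0.4 -0.8] tip 11.0
roll 0.0013 d now-frame cm [-0.002  0.087  0.336] d after roll [-0.002  0.087  0.336] j [0.07 0.63 1.64 0.   0.88 1.8 ]
```

{"name": "apply_moves", "arguments": {"commands": [[3.5, 0, 0.09, 0.1, 0.001], [3.5, 0, 0, 0.1, 0], [3.5, 0, 0, 0.1, 0], [3.5, 0, 0, 0, 0], [3.5, 0, 0, 0, 0], [3.5, 0, 0, 0, 0]]}}

```text
time_s: 8.68
eef_pos: [528.5, 155.1, 24.3]
ee_rot: [-0.0, 0.997, -0.077, -0.0]
force: [-0.4, -0.5, -0.4]
grip_width: 0.514
```

```bash
python3 d.py 528.5 155.1 24 -8.9;  python3 - <<'E'
from rig import ctrl
import cv2
im=ctrl.capture("scene")[:,:,::-1];cv2.imwrite("pics/scene5.png",im)
cv2.imwrite("pics/s5.png",cv2.resize(im[260:400,350:510],None,fx=4.2,fy=4.2))
E
```

```text
t 8.6833 pos [528.5 155.1  24.3] ang -8.88 tilt 0.0 grip 43.9 F [-0.4 -0.5 -0.4] tip 11.0
roll 0.0003 d now-frame cm [ 0.001 -0.004  0.029] d after roll [ 0.001 -0.004  0.029] j [0.07 0.63 1.64 0.   0.87 1.8 ]
```

View pics/s5.png

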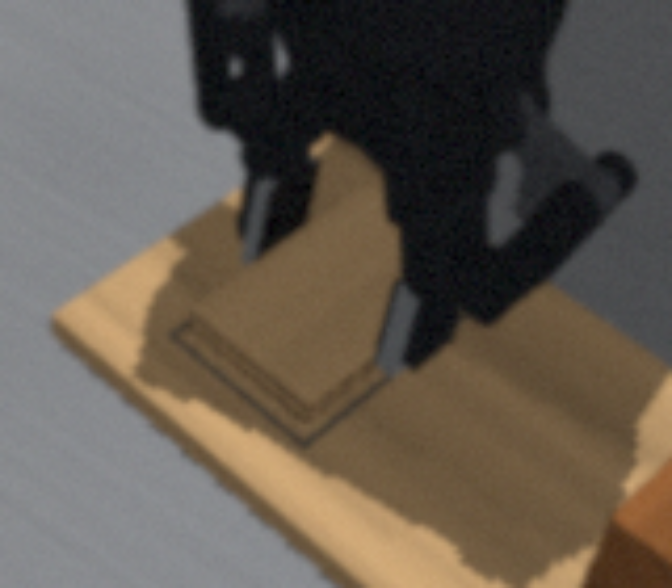

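The spacer is now framed evenly by the outline, a hair above the base. I'll touch down and release.

{"name": "apply_moves", "arguments": {"commands": [[3.5, 0, 0, 0.05, 0], [3.5, 0, 0, 0.05, 0], [3.5, 0, 0, 0, 0], [3.5, 0, 0, 0, 0]]}}

```text
time_s: 9.07
eef_pos: [528.5, 155.1, 23.8]
ee_rot: [0.0, 0.997, -0.077, 0.0]
force: [-1.4, -0.4, 5.5]
grip_width: 0.514
```

{"name": "apply_moves", "arguments": {"commands": [[4.5, 0, 0, 0, 0], [5, 0, 0, 0, 0], [5.5, 0, 0, 0, 0], [6, 0, 0, 0, 0], [6.5, 0, 0, 0, 0], [7, 0, 0, 0, 0], [7, 0, 0, 0, 0], [7, 0, 0, -1, 0], [7, 0, 0, -2, 0], [7, 0, 0, -3, 0], [7, 0, 0, -3, 0], [7, 0, 0, -3, 0]]}}

```text
time_s: 10.07
eef_pos: [528.2, 155.1, 145.4]
ee_rot: [-0.0, 0.997, -0.077, 0.0]
force: [-0.2, 0.9, 1.2]
grip_width: 0.817
```

```bash
python3 d.py 538.1 -242.1 130 -16.74
```

```text
t 10.0667 pos [528.2 155.1 145.4] ang -8.88 tilt 0.01 grip 69.8 F [-0.2  0.9  1.2] tip 11.0
roll 0.1372 d now-frame cm [ 7.106 39.088  1.543] d after roll [12.385 37.749  1.543] j [ 0.07  0.46  1.55 -0.    1.13  1.8 ]
```

{"name": "apply_moves", "arguments": {"commands": [[7, 0, 0, 0, 0.0686], [7, 0, 0, 0, 0.0686], [7, 0.5, 1.5, 0, 0], [7, 0.9, 2.7, 0, 0], [7, 0.9, 2.7, 0, 0], [7, 0.9, 2.7, 0, 0], [7, 0.9, 2.7, 0, 0], [7, 0.9, 2.7, 0, 0], [7, 0.9, 2.7, 0, 0], [7, 0.9, 2.7, 0, 0], [7, 0.9, 2.7, 0, 0], [7, 0.9, 2.7, 0, 0]]}}

```text
time_s: 11.07
eef_pos: [536.4, -118.2, 144.2]
ee_rot: [0.0, 0.989, -0.146, 0.0]
force: [0.7, -0.6, -0.1]
grip_width: 0.819
```

{"name": "apply_moves", "arguments": {"commands": [[7, 0.9, 2.7, 0, 0], [7, 0.9, 2.7, 0, 0], [7, 0.9, 2.7, 0, 0], [7, 0.5, 1.5, 0, 0], [7, 0, 0, 0, 0], [7, 0, 0, 0, 0], [7, 0, 0, 0, 0], [7, 0, 0, 0, 0]]}}

```text
time_s: 11.73
eef_pos: [539.6, -216.6, 143.5]
ee_rot: [-0.0, 0.989, -0.145, -0.0]
force: [-1.2, 0.1, 0.2]
grip_width: 0.82
```

```bash
python3 d.py 538.1 -242.1 80 -16.74
python3 - <<'E'
from h import *
im=ctrl.capture("scene")[:,:,::-1]; t=ctrl.capture("top")[:,:,::-1]
cv2.imwrite("pics/top6.png",t)
cv2.imwrite("pics/s6.png",cv2.resize(im[260:400,350:510],None,fx=4.2,fy=4.2))
cv2.imwrite("pics/t6.png",cv2.resize(t[200:300,130:260],None,fx=5,fy=5,interpolation=cv2.INTER_CUBIC))
E
```

```text
t 11.7333 pos [ 539.6 -216.6  143.5] ang -16.66 tilt 0.01 grip 70.0 F [-1.2  0.1  0.2] tip 11.0
roll 0.0014 d now-frame cm [0.585 2.486 6.35 ] d after roll [0.588 2.484 6.35 ] j [-0.58  0.53  1.45  0.    1.16  1.28]
```

View pics/s6.png

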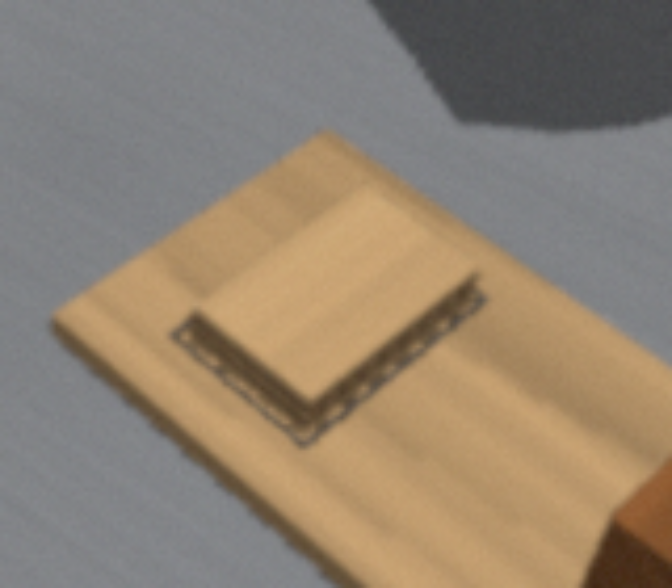

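View pics/t6.png

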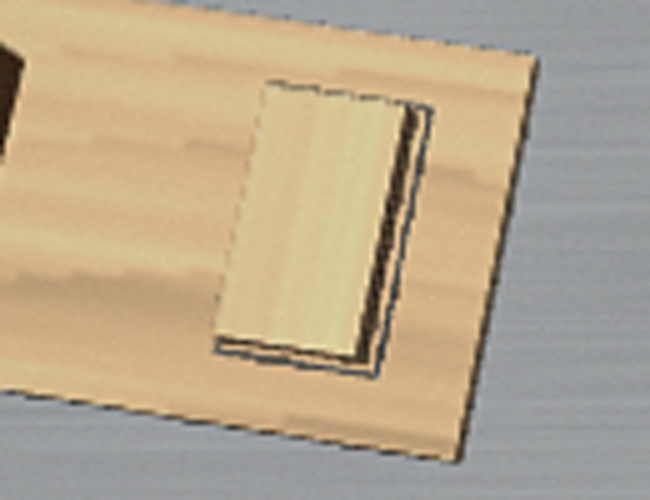

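The thin spacer sits inside the outline with an even margin in both views. I'll check that with numbers.

Run:
```python
from h import *
c=np.array([(267,84),(408,102),(356,357),(215,338)],float); px=(c+.5)/5-.5+[130,200]
P=onplane("top",px,25)[:,:2]; print(P.mean(0),rect(onplane("top",px,25)))
for i,j in((3,0),(2,1),(1,0),(2,3)): v=P[j]-P[i]; print(np.degrees(np.arctan2(v[1],v[0])),np.linalg.norm(v))
c=np.array([(377,183),(478,272),(313,400),(200,310)],float);px=(c+.5)/4.2-.5+[350,260]
P=onplane("scene",px,25)[:,:2]; print(P.mean(0),rect(onplane("scene",px,25)))
```

```text
[528.75898849 154.33751145] (array([528.7, 154.1]), array([45.1, 80.8]), -8.27)
-8.266295578856399 80.56284640295961
-8.87081834230473 80.45573529508506
82.02861335161087 45.13288900318441
82.17863913630171 44.284760739966316
[528.88074966 156.22688993] (array([527.5, 156.6]), array([43.2, 82.8]), -8.83)
```

{"name": "apply_moves", "arguments": {"commands": [[7, 0.3, 1.24, 0, 0.0014], [7, 0.29, 1.24, 0, 0], [7, 0, 0, 2, 0], [7, 0, 0, 2, 0], [7, 0, 0, 2, 0], [7, 0, 0, 0.3, 0], [7, 0, 0, 0, 0], [7, 0, 0, 0, 0], [7, 0, 0, 0, 0], [7, 0, 0, 0, 0], [7, 0, 0, 0, 0], [7, 0, 0, 0, 0]]}}

```text
time_s: 12.83
eef_pos: [538.2, -243.5, 80.9]
ee_rot: [0.0, 0.989, -0.146, 0.0]
force: [-0.4, 0.3, -0.2]
grip_width: 0.82
```

```bash
python3 d.py 538.1 -242.1 24 -16.74
```

```text
t 12.8333 pos [ 538.2 -243.5   80.9] ang -16.82 tilt 0.05 grip 70.0 F [-0.4  0.3 -0.2] tip 11.0
roll -0.0013 d now-frame cm [-0.052 -0.132  5.687] d after roll [-0.047 -0.13   5.687] j [-0.62  0.62  1.48 -0.    1.04  1.24]
```

{"name": "apply_moves", "arguments": {"commands": [[7, -0.05, -0.13, 1, -0.0013], [7, 0, 0, 1.2, 0], [7, 0, 0, 1.2, 0], [7, 0, 0, 1.2, 0], [7, 0, 0, 1.1, 0], [7, 0, 0, 0, 0], [7, 0, 0, 0, 0], [7, 0, 0, 0, 0], [7, 0, 0, 0, 0], [7, 0, 0, 0, 0], [7, 0, 0, 0, 0]]}}

```text
time_s: 13.75
eef_pos: [538.1, -242.1, 23.8]
ee_rot: [0.0, 0.989, -0.146, 0.0]
force: [-0.5, -0.1, 0.0]
grip_width: 0.82
```

```bash
python3 d.py 538.1 -242.1 24 -16.74
```

```text
t 13.75 pos [ 538.1 -242.1   23.8] ang -16.75 tilt 0.05 grip 70.0 F [-0.5 -0.1  0. ] tip 11.0
roll -0.0001 d now-frame cm [-0.    -0.002 -0.022] d after roll [-0.    -0.002 -0.022] j [-0.62  0.7   1.51 -0.    0.93  1.24]
```

{"name": "apply_moves", "arguments": {"commands": [[5, 0, 0, 0, 0], [4.7, 0, 0, 0, 0], [4.5, 0, 0, 0, 0], [4.2, 0, 0, 0, 0], [4, 0, 0, 0, 0], [3.8, 0, 0, 0, 0], [3.5, 0, 0, 0, 0], [3.5, 0, 0, 0, 0], [3.5, 0, 0, 0, 0], [3.5, 0, 0, 0, 0]], "squeeze": 45}}

```text
time_s: 14.58
eef_pos: [538.0, -242.0, 23.6]
ee_rot: [0.0, 0.989, -0.146, 0.0]
force: [-1.3, 1.2, 3.9]
grip_width: 0.521
```

```bash
python3 d.py 538.1 -242.1 24 -16.74
python3 - <<'E'
from rig import ctrl
import cv2
cv2.imwrite("pics/s7.png",cv2.resize(ctrl.capture("scene")[120:280,140:320,::-1],None,fx=3.7,fy=3.7))
E
```

```text
t 14.5833 pos [ 538.  -242.    23.6] ang -16.75 tilt 0.03 grip 44.5 F [-1.3  1.2  3.9] tip 11.0
roll -0.0001 d now-frame cm [ 0.008  0.004 -0.041] d after roll [ 0.008  0.004 -0.041] j [-0.62  0.7   1.51  0.    0.93  1.24]
```

View pics/s7.png

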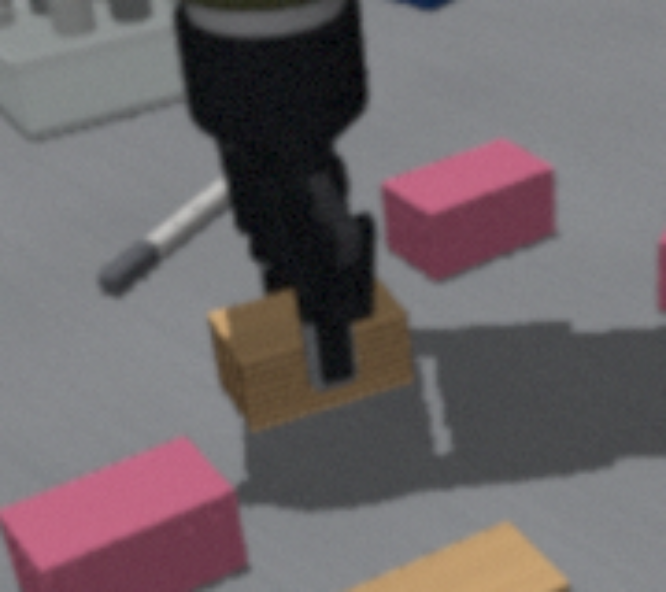

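The thick spacer is gripped mid-length (pad at about (335,350) in the crop). Next I'll lift it, high enough to clear everything.

{"name": "apply_moves", "arguments": {"commands": [[3.5, 0, 0, -0.5, 0], [3.5, 0, 0, -1, 0], [3.5, 0, 0, -2, 0], [3.5, 0, 0, -2, 0], [3.5, 0, 0, -2, 0], [3.5, 0, 0, -2, 0], [3.5, 0, 0, -1.5, 0], [3.5, 0, 0, 0, -0.0685], [3.5, 0, 0, 0, -0.0685], [3.5, 0, 0, 0, 0], [3.5, 0, 0, 0, 0]]}}

```text
time_s: 15.55
eef_pos: [537.8, -241.9, 133.5]
ee_rot: [-0.0, 0.997, -0.079, -0.0]
force: [-0.0, -0.5, -0.9]
grip_width: 0.521
```

```bash
python3 d.py 528.9 155.1 52 -8.9
```

```text
t 15.55 pos [ 537.8 -241.9  133.5] ang -9.01 tilt 0.01 grip 44.5 F [-0.  -0.5 -0.9] tip 11.0
roll -0.002 d now-frame cm [ -7.095 -39.073   8.156] d after roll [ -7.019 -39.088   8.154] j [-0.62  0.55  1.44 -0.    1.15  1.11]
```

{"name": "apply_moves", "arguments": {"commands": [[3.5, -0.2, -1.1, 0, -0.002], [3.5, -0.4, -2.2, 0, 0], [3.5, -0.4, -2.2, 0, 0], [3.5, -0.4, -2.2, 0, 0], [3.5, -0.4, -2.2, 0, 0], [3.5, -0.4, -2.2, 0, 0], [3.5, -0.4, -2.2, 0, 0], [3.5, -0.4, -2.2, 0, 0], [3.5, -0.4, -2.2, 0, 0], [3.5, -0.4, -2.2, 0, 0], [3.5, -0.4, -2.2, 0, 0], [3.5, -0.4, -2.2, 0, 0]]}}

```text
time_s: 16.55
eef_pos: [530.5, 16.9, 133.3]
ee_rot: [-0.0, 0.997, -0.077, -0.0]
force: [-0.3, 0.7, -0.6]
grip_width: 0.518
```

{"name": "apply_moves", "arguments": {"commands": [[3.5, -0.4, -2.2, 0, 0], [3.5, -0.4, -2.2, 0, 0], [3.5, -0.4, -2.2, 0, 0], [3.5, -0.4, -2.2, 0, 0], [3.5, -0.4, -2.2, 0, 0], [3.5, -0.2, -1.2, 0, 0], [3.5, 0, 0, 0, 0], [3.5, 0, 0, 0, 0], [3.5, 0, 0, 0, 0], [3.5, 0, 0, 0, 0], [3.5, 0, 0, 0, 0], [3.5, 0, 0, 0, 0]]}}

```text
time_s: 17.55
eef_pos: [528.1, 138.4, 133.3]
ee_rot: [0.0, 0.997, -0.077, -0.0]
force: [0.2, 0.4, -1.8]
grip_width: 0.525
```

```bash
python3 d.py 528.9 155.1 52 -8.9
```

```text
t 17.55 pos [528.1 138.4 133.3] ang -8.84 tilt 0.0 grip 44.9 F [ 0.2  0.4 -1.8] tip 11.0
roll 0.001 d now-frame cm [-0.174 -1.665  8.131] d after roll [-0.176 -1.665  8.131] j [ 0.04  0.47  1.58 -0.    1.1   1.77]
```

{"name": "apply_moves", "arguments": {"commands": [[3.5, -0.09, -0.83, 0.5, 0.001], [3.5, -0.09, -0.83, 1, 0], [3.5, 0, 0, 1.5, 0], [3.5, 0, 0, 1.5, 0], [3.5, 0, 0, 1.5, 0], [3.5, 0, 0, 1, 0], [3.5, 0, 0, 0.6, 0], [3.5, 0, 0, 0, 0], [3.5, 0, 0, 0, 0], [3.5, 0, 0, 0, 0], [3.5, 0, 0, 0, 0], [3.5, 0, 0, 0, 0]]}}

```text
time_s: 18.55
eef_pos: [529.0, 155.7, 57.9]
ee_rot: [-0.0, 0.997, -0.077, 0.001]
force: [-0.2, 0.7, -2.1]
grip_width: 0.517
```

```bash
python3 d.py 528.9 155.1 52 -8.9;python3 - <<'E'
from rig import ctrl
import cv2
cv2.imwrite("pics/s8.png",cv2.resize(ctrl.capture("scene")[260:400,350:510,::-1],None,fx=4.2,fy=4.2))
E
```

```text
t 18.55 pos [529.  155.7  57.9] ang -8.84 tilt 0.06 grip 44.2 F [-0.2  0.7 -2.1] tip 11.0
roll 0.001 d now-frame cm [-0.004  0.064  0.59 ] d after roll [-0.004  0.063  0.59 ] j [0.07 0.58 1.62 0.   0.94 1.8 ]
```

View pics/s8.png

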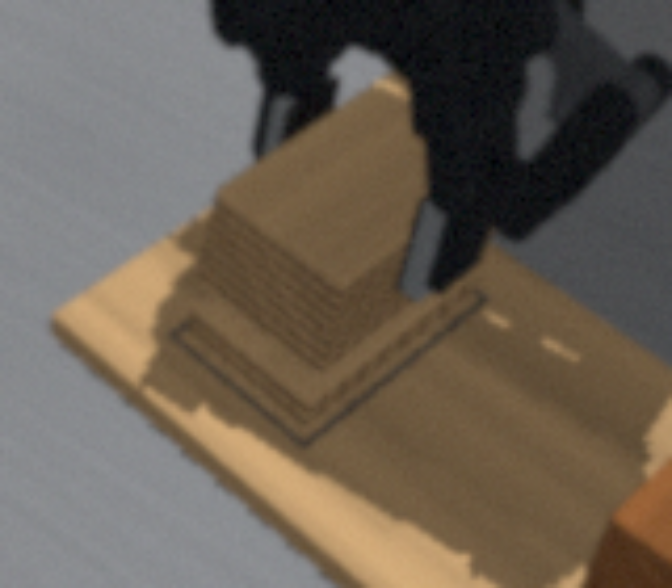

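The thick spacer hovers about 9 mm over the thin one, square with it. I'll correct y and lower.

{"name": "apply_moves", "arguments": {"commands": [[3.5, 0, 0.06, 0.2, 0.001], [3.5, 0, 0, 0.3, 0], [3.5, 0, 0, 0.1, 0], [3.5, 0, 0, 0, 0], [3.5, 0, 0, 0, 0], [3.5, 0, 0, 0, 0], [3.5, 0, 0, 0, 0], [3.5, 0, 0, 0, 0]]}}

```text
time_s: 19.27
eef_pos: [528.7, 155.1, 51.4]
ee_rot: [-0.0, 0.997, -0.078, 0.0]
force: [-0.7, -0.4, -0.8]
grip_width: 0.512
```

```bash
python3 d.py 528.9 155.1 49 -8.9
```

```text
t 19.2667 pos [528.7 155.1  51.4] ang -8.9 tilt 0.01 grip 43.8 F [-0.7 -0.4 -0.8] tip 11.0
roll 0.0001 d now-frame cm [ 0.021 -0.001  0.237] d after roll [ 0.021 -0.001  0.237] j [0.07 0.59 1.63 0.   0.93 1.8 ]
```

{"name": "apply_moves", "arguments": {"commands": [[3.5, 0.02, 0, 0.1, 0], [3.5, 0, 0, 0.1, 0], [3.5, 0, 0, 0.04, 0], [3.5, 0, 0, 0.03, 0], [3.5, 0, 0, 0, 0], [3.5, 0, 0, 0, 0], [3.5, 0, 0, 0, 0]]}}

```text
time_s: 19.85
eef_pos: [528.8, 155.1, 48.6]
ee_rot: [0.0, 0.997, -0.078, -0.0]
force: [-0.6, -0.3, 0.3]
grip_width: 0.518
```

```bash
python3 d.py 528.9 155.1 49 -8.9
python3 - <<'E'
from rig import ctrl
import cv2
cv2.imwrite("pics/s9.png",cv2.resize(ctrl.capture("scene")[260:400,350:510,::-1],None,fx=4.2,fy=4.2))
E
```

```text
t 19.85 pos [528.8 155.1  48.6] ang -8.9 tilt 0.0 grip 44.2 F [-0.6 -0.3  0.3] tip 11.0
roll 0.0001 d now-frame cm [ 0.007 -0.005 -0.038] d after roll [ 0.007 -0.005 -0.038] j [ 0.07  0.6   1.63 -0.    0.92  1.8 ]
```

View pics/s9.png

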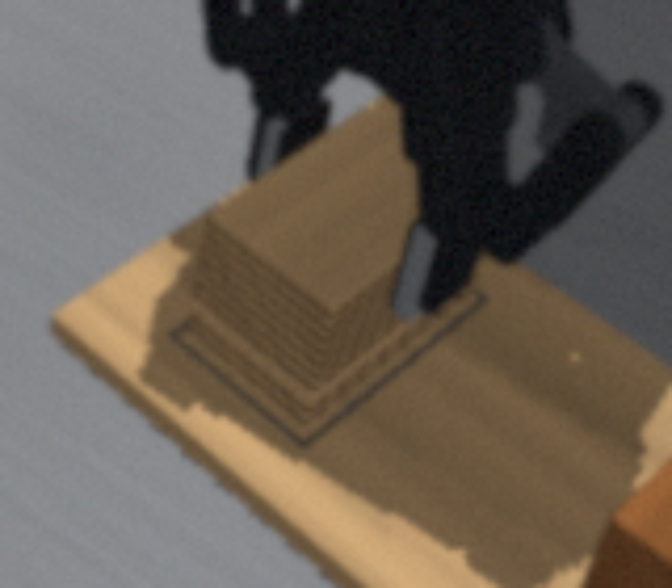

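{"name": "apply_moves", "arguments": {"commands": [[3.5, 0, 0, 0.05, 0], [3.5, 0, 0, 0, 0], [3.5, 0, 0, 0, 0], [3.5, 0, 0, 0, 0]]}}

```text
time_s: 20.23
eef_pos: [528.9, 155.1, 48.6]
ee_rot: [0.0, 0.997, -0.078, 0.0]
force: [-3.2, -0.1, 4.5]
grip_width: 0.519
```

Contact: +4.5 N, and the TCP no longer goes down. I'll release and rise.

{"name": "apply_moves", "arguments": {"commands": [[4.5, 0, 0, 0, 0], [5, 0, 0, 0, 0], [5.5, 0, 0, 0, 0], [6, 0, 0, 0, 0], [6.5, 0, 0, 0, 0], [7, 0, 0, 0, 0], [7, 0, 0, 0, 0], [7, 0, 0, -1, 0], [7, 0, 0, -2, 0], [7, 0, 0, -3, 0], [7, 0, 0, -3, 0], [7, 0, 0, -3, 0]]}}

```text
time_s: 21.23
eef_pos: [528.6, 155.1, 170.3]
ee_rot: [-0.0, 0.997, -0.078, 0.0]
force: [-0.9, -0.2, 0.5]
grip_width: 0.82
```

{"name": "apply_moves", "arguments": {"commands": [[7, 0, 2.5, 0, 0], [7, 0, 2.5, 0, 0], [7, 0, 2.5, 0, 0], [7, 0, 2.5, 0, 0], [7, 0, 2.5, 0, 0], [7, 0, 2.5, 0, 0], [7, 0, 2.5, 0, 0], [7, 0, 2.5, 0, 0], [7, 0, 2.5, 0, 0], [7, 0, 2.5, 0, 0], [7, 0, 2.5, 0, 0], [7, 0, 2.5, 0, 0]]}}

```text
time_s: 22.23
eef_pos: [482.1, -142.5, 168.9]
ee_rot: [0.0, 0.997, -0.078, 0.0]
force: [-0.4, 0.2, 0.6]
grip_width: 0.818
```

{"name": "apply_moves", "arguments": {"commands": [[7, 0, 2, 0, 0], [7, 0, 2, 0, 0], [7, 0, 0, 0, 0], [7, 0, 0, 0, 0], [7, 0, 0, 0, 0]]}}

```text
time_s: 22.65
eef_pos: [476.3, -180.3, 168.5]
ee_rot: [-0.0, 0.997, -0.078, 0.0]
force: [0.1, -0.4, -0.6]
grip_width: 0.822
```

Run:
```python
from h import *
im=ctrl.capture("scene")[:,:,::-1]; t=ctrl.capture("top")[:,:,::-1]
cv2.imwrite("pics/top10.png",t);cv2.imwrite("pics/scene10.png",im)
cv2.imwrite("pics/s10.png",cv2.resize(im[250:480,340:620],None,fx=2.5,fy=2.5,interpolation=cv2.INTER_CUBIC))
cv2.imwrite("pics/t10.png",cv2.resize(t[180:310,60:260],None,fx=4,fy=4,interpolation=cv2.INTER_CUBIC))
S=4
big=cv2.resize(t,None,fx=S,fy=S,interpolation=cv2.INTER_LINEAR); hsv=cv2.cvtColor(big,cv2.COLOR_BGR2HSV)
```

```text
(no output)
```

View pics/s10.png

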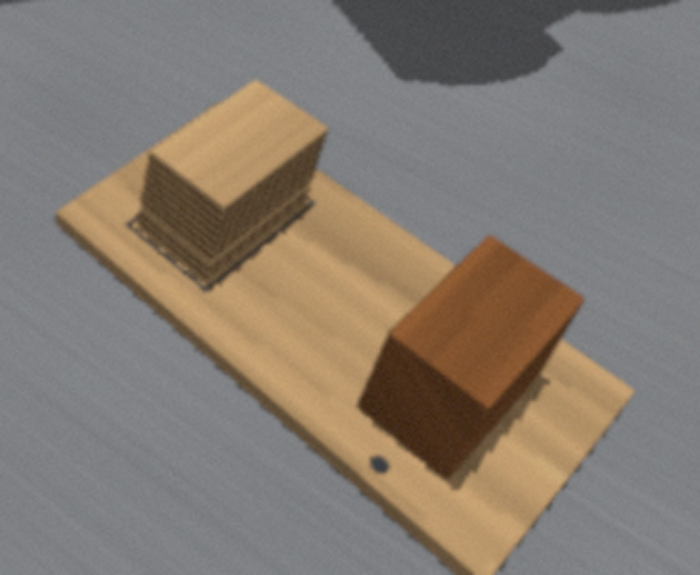

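View pics/t10.png

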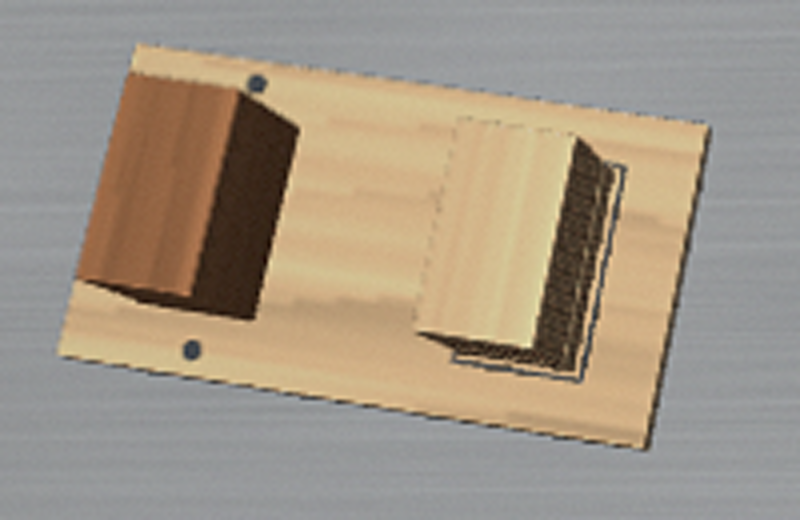

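The stack stands square inside the outline in both views, with the block alongside. One numeric check, then I'll hand in.

Run:
```python
from h import *
for n,c,s,o in (("top",[(457,118),(576,134),(531,349),(416,333)],4,(60,180)),("scene",[(257,80),(327,130),(225,207),(150,153)],2.5,(340,250))):
    P=onplane(n,(np.array(c,float)+.5)/s-.5+o,65); print(n,P[:,:2].mean(0).round(1),rect(P))
s=ctrl.sense(); print(s['time_s'],abs(s['dq']).max()); ctrl.finish_job()
```

```text
top [528.9 154.8] (array([528.8, 155. ]), array([45.2, 80.6]), -8.42)
scene [530.2 155.4] (array([530. , 155.5]), array([44.1, 80.9]), -8.82)
22.75 0.00325931049308531
the job is handed in; nothing more can be done
```

I stacked the thin (15 mm) and thick (40 mm) spacers on the seat, thin one underneath. Together they make 55 mm, the same height as the fixed block. I didn't touch the middle spacer or the pink look-alikes. I handed the job in at 22.75 s with the gripper clear of everything.

| Last check | Centre (mm) | Angle |
|---|---|---|
| Seat | (528.9, 155.1) | about -8.9° |
| Stack top, top camera, at block height | (528.9, 154.8) | -8.4° |
| Stack top, scene camera, at block height | (530.2, 155.4) | -8.8° |

- **Agreement:** the two views differ by about 1 mm and 0.4°, which is within calibration and hand-picked corner accuracy. The tool itself was at -8.9° when it released each spacer.
- **Thin spacer:** checked before the thick one went on top, it was within about 1.3 mm of the seat centre in both views.
- **Forces:** the wrist force was at most about 6 N in the readings I took. No check failed.
- **Flushness:** I took this from the stated thicknesses. The stack's top face measured about the right size at the 65 mm plane, but I made no separate height measurement.

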